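# Cure a phone's new screen in the UV box

### The job

Take the teal phone out of its leaning stand, slide it long edge first into the slot of the open curing box until it sits fully home, then swing the amber lid down and press it until it snaps shut past its detent. With the lid shut, press the green start button all the way down and let go of everything; leave the orange phone and the other loose things on the mat where they are.

Things in the scene. Friction and masses are not known exactly. Their poses are not given: they have to be found in the camera images.
- phone: Phone to cure: slab, teal back, black screen, 140 (y axis) x 70 (z axis) x 9 mm (x axis), 0.19 kg; origin at its centre. Starts standing on a long edge in its stand, leaning 30 deg: its z points up and towards the robot, its x away and up. The top 28 mm of its width (z +7 to +35 mm) are clear of the stand on both faces. Either face and either long edge may go into the curing box.
- stand_a: Black and grey stand holding the teal phone, fixed: base 110 x 168 x 12 mm, inclined cradle 11.5 mm wide, leaning 30 deg. Its wall under the phone reaches 42 mm up the phone's width, the one above 20 mm. Origin at the centre of its underside (on the 3 mm bench mat); x away from the robot, y left, z up. Pull the phone out along the phone's own z.
- other_phone: Orange-backed phone, same size and axes as the teal one, loose in the second stand; to be left alone.
- stand_b: Second stand, same as the first, holding the orange phone; fixed.
- cure_box: White and grey curing box, fixed, footprint 155 x 250 mm; white face 133 x 200 mm slopes 30 deg, facing up and to the robot, with a black slot across it. Origin on its underside; x away from the robot, y left, z up. In these axes out of the slot is (-0.5,0,0.866), up the slope (0.866,0,0.5). Side rims on the face, 9.5 mm high, run 88 to 100 mm either side of the middle.
- slot_mouth (a point): Centre of the slot's mouth in the sloping face (axes as the curing box). Slot 146 mm long (along the box's y), 11.5 mm wide, 64 mm deep square to the face, with 4 mm 45-degree lead-ins all round; a phone fully home stands 6 mm proud of the face. A phone let go in the slot slides down by its weight or with a light push.
- slot_seat (a point): Where the phone's centre is when fully home: 29 mm below the slot mouth along the slot (axes as the curing box).
- lid (a joint): Lid angle about the box's y through lid_hinge: 0 rad shut (parallel to the sloping face, 10 mm above it), growing as it opens, to 2.05 (about upright); starts at 1.75 to 2.0. Over-centre hinge: rests open near 1.9 rad and swings back there if let go early, pushing back up to 7 N at the tab; past its detent, at about 0.2 rad, it snaps shut and stays. Cannot shut on a phone more than 10 mm proud.
- lid_hinge (a point): Middle of the lid's hinge line, at the upper far edge of the sloping face: 70 mm up the slope from the slot mouth, 10 mm out from the face; fixed on the box. The lid is an amber plate 200 mm wide, 130 mm long from the hinge, 6 mm thick (inner face on the hinge line), dark-bordered, with a black tab 50 mm wide, 20 mm long at the middle of its free edge.
- lid_tab (a point): Centre of that black tab (6 mm thick), 140 mm from the hinge line; the lid's free end is 10 mm beyond it.
- start (a joint): Travel of the green start button: 0 up, 0.006 m fully down (about 5 N); springs back. Pressed means beyond 0.004 m.
- start_top (a point): Centre of the top of the green start button, 32 mm across, pressed straight down; on the level grey console at the left (+y) side of the curing box, 48 mm wide, its top 85 mm over the box's underside; the button stands 22 mm above the console.
- battery: Battery pack, black slab 42 x 85 x 7 mm, loose; a bystander. Origin at its underside.
- screwdriver: Yellow-handled screwdriver, 150 mm, lying loose; a bystander.
- tape_roll: Yellow tape roll, 70 mm across, 18 mm high, loose; a bystander. Origin at its underside.
- screw_tray: Shallow aluminium screw tray 60 x 90 x 18 mm, loose; a bystander. Origin at its underside.
- suction_cup: Red suction cup, 56 mm across, 36 mm high, loose; a bystander. Origin at its underside.
There are look-alikes about, which are no part of the job. Leave any purple look-alike of the phone alone.

How it is judged:
On the way, in this order (a step that is already met when the one before it is completed fails the run):
1. the teal phone is lifted out of its stand (distance between phone and stand_a above 0.1 m and height (world z) of phone above 0.09 m), for 0.1 s.
2. the teal phone is fully home in the slot of the curing box (distance between phone and slot_seat below 0.005 m and angle between the y axis of phone and the y axis of cure_box, either way round below 0.06 rad), for 0.2 s.
3. the lid is snapped shut over the phone (all of step 2 and value of joint lid below 0.04 rad), for 0.2 s.
4. the start button is pressed down with the lid shut (value of joint lid below 0.04 rad and value of joint start above 0.004 m), for 0.05 s.
At the end, for the whole second after the job is handed in: The teal phone is at rest fully home in the slot (its centre within 5 mm of slot_seat, long axis within 0.06 rad of the slot's), the lid is shut (under 0.04 rad) and the start button, having been pressed past 4 mm, is up again (under 2 mm) (all of step 3 and value of joint start below 0.002 m and linear speed of phone below 0.02 m/s); the robot touches nothing.
It fails at once if the orange phone is moved more than 15 mm (distance of other_phone from where it was at the start of the episode above 0.015 m).
It fails at once if another loose thing on the bench is moved more than 30 mm (distance of any of battery, screwdriver, tape_roll, screw_tray, suction_cup from where it was at the start of the episode above 0.03 m).
It fails at once if the start button is pressed while the lid is open (value of joint start above 0.004 m and value of joint lid above 0.1 rad).
It also fails if it takes over 69 s, if anything falls off the work surface, if the arm or the gripper's body presses on something with over 40 N, if the wrist force passes 120 N, or if a joint passes its speed limit or range.

### The arm

A 7-joint arm with a two-finger parallel gripper is mounted at the origin on the work surface. World frame = base frame: x ahead of the robot, y to its left, z up, the work surface at z = 0. Lengths are in m, angles in rad, forces in N, time in s.
With the tool pointing down it reaches from about 0.4 to 0.85 m from the base axis. Payload 10.4 kg.
Tool frame: the origin (TCP) lies at the very end of the fingers, on their centre line; the grasp point (between the pads) lies 19 mm behind it (manip.grip_point_offset is the distance from the TCP to the grasp point, in m); z points along the fingers, y is the line along which they close (so a half turn about z gives the same grasp; the last joint's range is limited). The gripper opens to 85 mm and grips with 20 to 120 N. Pads are 22 mm wide; open, the fingers measure 114 mm over their backs; the gripper's body (76 mm by 85 mm) begins 54 mm behind the grasp point. The pads swing forward as they close: fully open they stand 13 mm farther back than shut.
Start: joints at [1.115, 0.332, -0.065, 1.46, 0.022, 1.35, -0.088], TCP at [0.262, -0.567, 0.231] pointing down, gripper open.
Joint ranges: [-2.6, 2.6], [-0.5, 2.12], [-1.47, 1.34], [0.16, 2.42], [-1.27, 4.41], [0.06, 2.06], [-2.6, 2.6]. Speed limits (rad/s): [2.22, 2.22, 2.79, 2.79, 3.14, 3.14, 3.14].

### API

Orientations are given as a unit quaternion [x, y, z, w].
In Python, from workcell import manip gives the robot as it stands. The module is installed in compiled form; this text tells all that it offers.
- The arm moves only by the tool step_arm, never from a script. Its argument "moves" is a list of rows, each a list of 7 numbers: the closure, from 0 (fully open) to 1 (shut), then the shift along the world's x, y, z in mm, then the turn, a rotation vector about the world's x, y, z in rad. In form: [[grip, tx, ty, tz, ax, ay, az], ...]. A call has 1 to 10 rows; each row is the pose to reach, as a shift and turn from the pose commanded when the call began; what a row does not reach only later rows make up. A row lasts 1/10 s, in which the tool goes at most 50 mm and 8.59 degrees, less where a joint would pass 70% of its speed; a pose out of reach is approached as far as the arm can. A call with a gripper value outside its range is refused whole. The fingers move at their own pace and stop on an object; "grip_force" is the grip in N (left out, the last holds). Time passes only in rows, so rows that repeat a pose let the fingers close. It gives the time, the measured TCP pose, the force, the opening and the grip force at its end, in the units of the state.
- manip.get_obs(): the state, without advancing time (a new reading comes with each control period).
- manip.camera(name): name is "scene" or "top" or "wrist"; returns a dict with "image" (384x512x3 uint8, blue, green, red), "K" (3x3 intrinsics, pixels), "rvec" (rotation vector, rad) and "tvec" (3), from world to camera coordinates, as OpenCV has them; the wrist camera has in their place "mount" (4x4, takes a point from camera to tool coordinates, whose origin is the TCP and whose axes are the flange's). Camera axes: x right, y down, z forward; pixel columns grow to the right and rows downward; lengths in m; the calibration is good to about 2 mm. The wrist camera is an equidistant fisheye: a pixel r from the principal point sees the ray r / f radians off the axis. A picture is of the moment at which its call begins: read the wrist's pose just before it. There is no depth.
- manip.hand_in(): hands the job in; it is judged then, once.
The state is a dict: "clock": time; "joint_pos": joint angles; "joint_velocities": joint speeds; "tau": joint torques, N m; "position": TCP position; "ee_rot": TCP orientation; "ft_force": force on the tool from outside, world axes, zero at the start; "torque": the same for the moment, N m; "grip_width": opening from 0.0 (shut) to 1.0 (fully open); "grasp_force": force on a finger pad.
Only numpy, scipy, OpenCV 4.12 (cv2) and the standard library are available. Lean on these libraries where they do the work, as an engineer would, in place of code of your own. Each camera call takes 0.05 s, during which the arm holds its last target. There are 200 camera calls.

## Working session

There is one attempt and no reset: what is moved stays moved. The work goes in short steps, Python scripts to look and compute and a tool call to move; the robot and the scene stay as the last step left them, time stands still between calls to the robot, and variables do not carry over. Pictures are saved under pics/ and viewed, at most 10 in all, crops included, and the job is handed in when it is done.

Besides the shell and the picture viewer there is one more tool, called after ">>>" in YAML: its name, and indented under it one key for each argument. step_arm: Moves the arm, as the interface text tells. Its arguments: {"type":"object","properties":{"moves":{"type":"array","items":{"type":"array","items":{"type":"number"}}},"grip_force":{"type":"number"}},"required":["moves"]}

```bash
mkdir -p pics; ls; python3 - <<'E'
from workcell import manip
import cv2,numpy as np,pickle
o=manip.get_obs();print({k:np.round(v,3) for k,v in o.items()})
d={}
for n in("scene","top"):
    c=manip.camera(n);d[n]=c;cv2.imwrite(f"pics/{n}0.png",c["image"]);print(n,c["K"],cv2.Rodrigues(c["rvec"])[0],c["tvec"])
pickle.dump(d,open("cams.pkl","wb"))
print(manip.grip_point_offset)
E
```

```text
pics
{'clock': np.float64(0.0), 'joint_pos': array([ 1.115,  0.333, -0.065,  1.461,  0.022,  1.35 , -0.089]), 'joint_velocities': array([-0.   ,  0.001, -0.001,  0.   ,  0.002,  0.001, -0.001]), 'tau': array([ 2.0000e-03, -6.2545e+01,  5.0000e-02, -3.9161e+01,  1.6000e-02,
        1.0000e-02, -0.0000e+00]), 'position': array([ 0.262, -0.567,  0.231]), 'ee_rot': array([ 0.977,  0.215, -0.   , -0.001]), 'ft_force': array([ 0.082,  0.156, -0.042]), 'torque': array([-0.   ,  0.027,  0.01 ]), 'grasp_force': np.float64(0.0), 'grip_width': np.float64(1.0)}
scene [[367.62498531   0.         248.08638012]
 [  0.         367.62498531 194.99977377]
 [  0.           0.           1.        ]] [[-0.86597365  0.49971676  0.01930769]
 [ 0.37082001  0.66755102 -0.64565328]
 [-0.33553263 -0.55195905 -0.76338657]] [ 0.43084404 -0.14700977  1.16979849]
top [[371.9337693    0.         248.22095664]
 [  0.         371.9337693  189.18037148]
 [  0.           0.           1.        ]] [[ 0.00710081 -0.999883    0.01354828]
 [-0.9975255  -0.00803046 -0.0698455 ]
 [ 0.06994612 -0.01301879 -0.99746581]] [0.01745974 0.53055093 0.98478257]
0.0187
```

View pics/scene0.png

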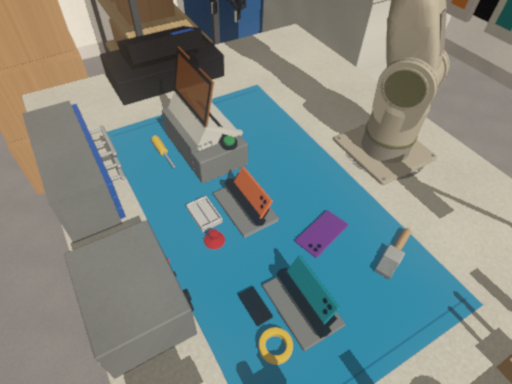

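View pics/top0.png

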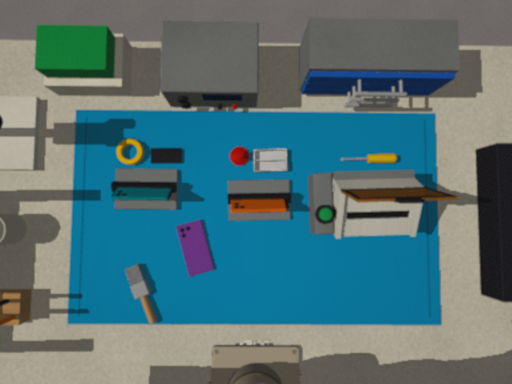

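```bash
python3 - <<'E'
import cv2,numpy as np,pickle
d=pickle.load(open("cams.pkl","rb"))
def crop(n,x,y,w,h,s):
    im=cv2.resize(d[n]["image"][y:y+h,x:x+w],None,fx=s,fy=s,interpolation=cv2.INTER_CUBIC)
    for k in range(0,w,10):
        cv2.line(im,(k*s,0),(k*s,6),(0,0,255),1)
        if k%20==0: cv2.putText(im,str(x+k),(k*s,16),0,.35,(0,0,255),1)
    for k in range(0,h,10):
        cv2.line(im,(0,k*s),(6,k*s),(0,0,255),1)
        if k%20==0: cv2.putText(im,str(y+k),(8,k*s+4),0,.35,(0,0,255),1)
    return im
A=crop("top",105,160,80,60,5); B=crop("scene",255,250,95,100,4)
m=np.zeros((400,790,3),np.uint8);m[:300,:400]=A;m[:400,405:785]=B;cv2.imwrite("pics/c1.png",m)
A=crop("top",300,165,160,80,4.0 and 4); B=crop("scene",155,45,100,140,4)
m=np.zeros((560,800,3),np.uint8);m[:320,:395]=A[:,:395];m[:560,400:800]=B
m[325:560,:400]=crop("top",380,165,80,47,5)
cv2.imwrite("pics/c2.png",m)
E
```

```text
(no output)
```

View pics/c1.png

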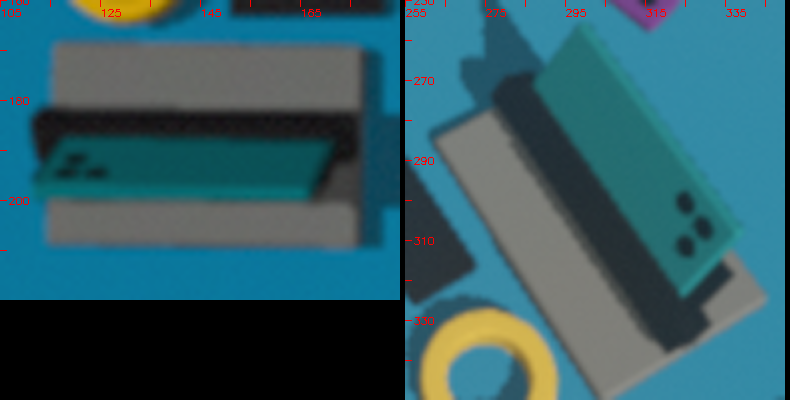

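View pics/c2.png

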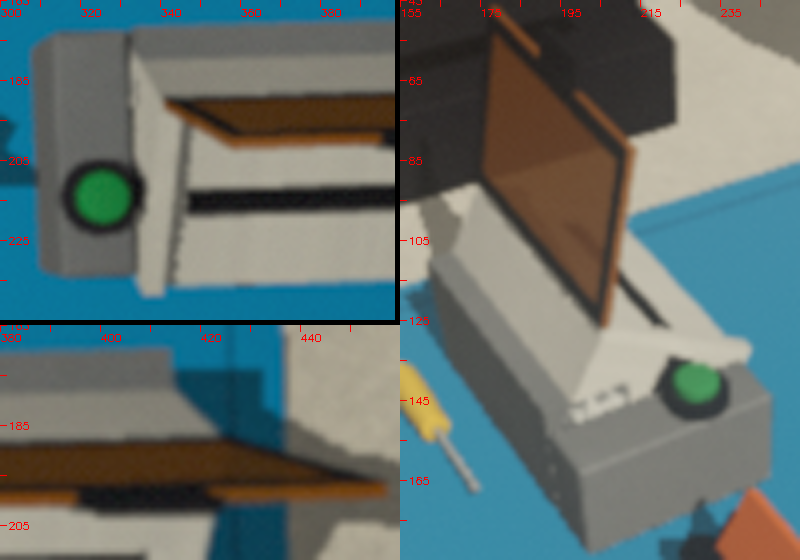

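```bash
cat > fit.py <<'E'
import cv2,numpy as np,pickle
from scipy.optimize import least_squares
from scipy.spatial.transform import Rotation as R
d=pickle.load(open("cams.pkl","rb"))
def proj(n,P):
    c=d[n];return cv2.projectPoints(np.asarray(P,float).reshape(-1,1,3),c["rvec"],c["tvec"],c["K"],None)[0].reshape(-1,2)
def fit(model,obs,p0):
    def f(p):
        return np.concatenate([(proj(n,model(p,k))-uv).ravel() for n,k,uv in obs])
    s=least_squares(f,p0,loss="soft_l1");r=f(s.x).reshape(-1,2);print(np.round(s.x,4),"rms",np.sqrt((r**2).mean()));print(np.round(r,1).tolist());return s.x
def Rlean(yaw):return (R.from_euler("z",yaw)*R.from_matrix([[.866,0,-.5],[0,1,0],[.5,0,.866]])).as_matrix()
E
python3 - <<'E'
from fit import *
ph=lambda p,k:p[:3]+Rlean(p[3])@(np.array(k)*1e-3)
a,b=4.5,-4.5
fit(ph,[("top",(b,70,35),(112,199.6)),("top",(b,-70,35),(167,200)),("top",(a,70,35),(113,197.2)),("top",(a,-70,35),(168.6,197.4)),
("top",(a,70,-15),(117,187.2)),("top",(a,-70,-15),(172,187.6)),
("scene",(a,-70,35),(298.8,256.8)),("scene",(a,70,35),(337.5,308)),("scene",(b,70,35),(339.2,307)),("scene",(b,-70,35),(300.8,255.5)),
("scene",(a,-70,-15),(287.5,271.2)),("scene",(a,70,-15),(324.2,324.2))],[.45,.3,.05,0])
def box(p,k):
    M=Rlean(p[3]);x=np.array(k[1:])*1e-3
    if k[0]=="l":
        t=p[4];up=M[:,0];out=M[:,2]
        al=-np.cos(t)*up+np.sin(t)*out; n=np.sin(t)*up+np.cos(t)*out
        return p[:3]+al*x[0]+M[:,1]*x[1]+n*x[2]
    return p[:3]+M@(x+[-.07,0,-.01])
s=fit(box,[("top",("l",130,100,0),(357.5,201.7)),("top",("l",130,100,6),(359.5,198.2)),("top",("l",0,100,6),(341.2,190)),
("top",("l",130,-100,0),(457.2,198.8)),("top",("l",130,-100,6),(457,197.2)),("top",("l",0,-100,6),(425,187.4)),
("scene",("l",0,100,6),(206,126.5)),("scene",("l",130,100,6),(210.5,83.2)),("scene",("l",130,100,0),(213.5,82.5)),
("scene",("l",130,-100,6),(177.5,52)),("scene",("l",0,-100,6),(175.5,88)),
("top",("s",0,75,0),(347,215.3)),("top",("s",0,-75,0),(409,213.5)),("scene",("s",0,75,0),(222,126.5))],[.52,-.3,.12,0,1.9])
print("mouth",box(s,("s",0,0,0)),"seat",box(s,("s",0,0,-29)),"tab",box(s,("l",140,0,6)))
fit(lambda p,k:p[:3],[("top",0,(325.5,214.5)),("scene",0,(229.5,140.5))],[.45,-.2,.11])
E
```

```text
[ 0.5171  0.2946  0.0523 -0.0014] rms 0.8986887823840521
[[-0.1, 0.5], [0.8, 0.6], [-1.6, -0.3], [-1.1, 0.0], [0.6, 1.0], [-0.9, 1.1], [-1.5, -0.8], [-0.1, 1.2], [0.8, 1.3], [-0.8, 0.1], [-1.5, -0.6], [-0.6, -0.7]]
[ 0.5183 -0.294   0.1515  0.0298  1.8927] rms 1.2269782426295153
[[0.6, -0.2], [-1.4, 0.3], [-0.3, -0.1], [0.0, 0.5], [0.4, -0.9], [0.6, 0.6], [-0.6, 0.7], [0.8, -0.5], [-0.0, -0.1], [-0.6, -5.2], [-1.2, 1.8], [0.2, 0.6], [-1.0, 1.0], [-0.4, 1.2]]
mouth [ 0.46266377 -0.29567801  0.10782225] seat [ 0.47715767 -0.29524633  0.0827077 ] tab [ 0.49610203 -0.29468209  0.28984713]
[ 0.4632 -0.1686  0.1007] rms 0.1109121576114246
[[-0.1, 0.1], [-0.2, -0.0]]
```

>>> step_arm:
  moves:
    - [0.4,98,467,149,-0.2975,-0.4653,1.1107]
    - [0.4,98,467,149,-0.2975,-0.4653,1.1107]
    - [0.4,98,467,149,-0.2975,-0.4653,1.1107]
    - [0.4,98,467,149,-0.2975,-0.4653,1.1107]
    - [0.4,98,467,149,-0.2975,-0.4653,1.1107]
    - [0.4,98,467,149,-0.2975,-0.4653,1.1107]
    - [0.4,98,467,149,-0.2975,-0.4653,1.1107]
    - [0.4,98,467,149,-0.2975,-0.4653,1.1107]
    - [0.4,98,467,149,-0.2975,-0.4653,1.1107]
    - [0.4,98,467,149,-0.2975,-0.4653,1.1107]

```text
clock: 1.1
position: [0.4032, -0.1379, 0.3314]
ee_rot: [0.692, 0.681, 0.181, 0.155]
ft_force: [0.5, -1.4, -0.4]
grip_width: 0.605
grasp_force: 0.0
```

>>> step_arm:
  moves:
    - [0.4,0,0,0,0,0,0]
    - [0.4,0,0,0,0,0,0]

```text
clock: 1.3
position: [0.4044, -0.132, 0.3325]
ee_rot: [0.686, 0.687, 0.182, 0.154]
ft_force: [-0.6, -0.2, -0.4]
grip_width: 0.602
grasp_force: 0.0
```

```bash
cat >> fit.py <<'E'
def delta(tp,M=None,cmd=None):
    "shift (mm) and turn to reach tp with orientation matrix M"
    from workcell import manip
    o=manip.get_obs();R0=R.from_quat(o["ee_rot"])
    M=Rlean(0)@np.array([[0,1,0],[1,0,0],[0,0,-1]]) if M is None else M
    print("at",np.round(o["position"],4),"shift",np.round((np.array(tp)-o["position"])*1e3,1),"turn",np.round((R.from_matrix(M)*R0.inv()).as_rotvec(),4),"j",np.round(o["joint_pos"],2),"F",np.round(o["ft_force"],1),"g",o["grip_width"],o["grasp_force"])
E
python3 -c "
from fit import *
delta([.4576,.2946,.1554])"
```

```text
at [ 0.4044 -0.132   0.3325] shift [  53.2  426.6 -177.1] turn [-0.0379 -0.0432 -0.0122] j [ 1.06 -0.5  -0.45  2.07 -0.56  1.19  0.75] F [-0.6 -0.2 -0.4] g 0.6022510753605697 0.0
```

>>> step_arm:
  moves:
    - [0.4,55,427,-80,-0.038,-0.043,-0.012]
    - [0.4,55,427,-80,-0.038,-0.043,-0.012]
    - [0.4,55,427,-80,-0.038,-0.043,-0.012]
    - [0.4,55,427,-80,-0.038,-0.043,-0.012]
    - [0.4,55,427,-80,-0.038,-0.043,-0.012]
    - [0.4,55,427,-80,-0.038,-0.043,-0.012]
    - [0.4,55,427,-80,-0.038,-0.043,-0.012]
    - [0.4,55,427,-80,-0.038,-0.043,-0.012]
    - [0.4,55,427,-80,-0.038,-0.043,-0.012]
    - [0.4,55,427,-80,-0.038,-0.043,-0.012]

```text
clock: 2.3
position: [0.4527, 0.1943, 0.2691]
ee_rot: [0.683, 0.683, 0.184, 0.183]
ft_force: [1.1, 0.4, 0.0]
grip_width: 0.599
grasp_force: 0.0
```

```bash
python3 -c "
from fit import *
delta([.4576,.2946,.1554])"
```

```text
at [0.4527 0.1943 0.2691] shift [   4.9  100.3 -113.7] turn [-0.0012  0.0011 -0.0003] j [ 0.17 -0.36 -0.71  2.09  0.05  0.87 -0.59] F [1.1 0.4 0. ] g 0.5990816591785063 0.0
```

>>> step_arm:
  moves:
    - [0.4,5,90,-60,0,0,0]
    - [0.4,5,90,-60,0,0,0]
    - [0.4,5,90,-110,0,0,0]
    - [0.4,5,90,-110,0,0,0]
    - [0.4,5,90,-110,0,0,0]
    - [0.4,5,90,-110,0,0,0]
    - [0.4,5,90,-110,0,0,0]

```text
clock: 3.0
position: [0.459, 0.2822, 0.1605]
ee_rot: [0.683, 0.682, 0.184, 0.184]
ft_force: [-1.2, -0.9, 0.1]
grip_width: 0.602
grasp_force: 0.0
```

```bash
python3 -c "
from fit import *
from workcell import manip
delta([.4576,.2946,.1554])
o=manip.get_obs();c=manip.camera('wrist');cv2.imwrite('pics/w1.png',c['image']);pickle.dump((o,c),open('w1.pkl','wb'));print(c['K'],c['mount'])"
```

```text
at [0.459  0.2822 0.1605] shift [-1.4 12.4 -5.1] turn [-0.0004  0.0028  0.0015] j [ 0.32 -0.   -1.18  2.11  0.58  0.76 -1.23] F [-1.2 -0.9  0.1] g 0.6020317938103913 0.0
[[297.31863964   0.         258.27228678]
 [  0.         297.31863964 185.62105832]
 [  0.           0.           1.        ]] [[ 3.06391084e-04 -9.57925032e-01 -2.87018359e-01  7.41618502e-02]
 [ 9.99999768e-01  4.67996082e-04 -4.94442758e-04 -8.47540850e-05]
 [ 6.07962563e-04 -2.87018141e-01  9.57924954e-01 -1.41252916e-01]
 [ 0.00000000e+00  0.00000000e+00  0.00000000e+00  1.00000000e+00]]
```

View pics/w1.png

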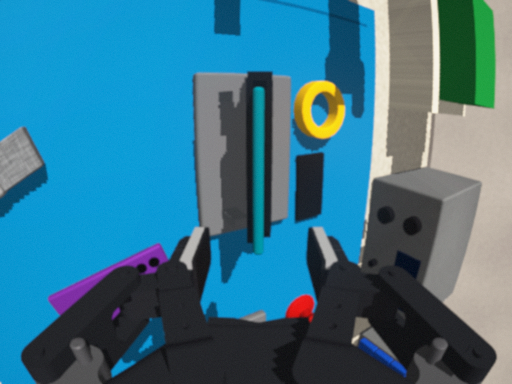

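```bash
cat >> fit.py <<'E'
def wproj(oc,P):
    o,c=oc;M=c["mount"];T=R.from_quat(o["ee_rot"]).as_matrix()
    q=(np.asarray(P)-o["position"])@T; q=(q-M[:3,3])@M[:3,:3]
    r=np.linalg.norm(q[...,:2],axis=-1,keepdims=True)
    return c["K"][:2,2]+q[...,:2]/r*np.arctan2(r,q[...,2:])*c["K"][0,0]
E
python3 - <<'E'
from fit import *
oc=pickle.load(open('w1.pkl','rb'))
im=oc[1]["image"].astype(int)
m=((im[...,1]-im[...,2]>60)&(abs(im[...,0]-im[...,1])<40)).astype(np.uint8)
n,l,s,_=cv2.connectedComponentsWithStats(m);i=1+np.argmax([x[4] if 200<x[0]<300 else 0 for x in s[1:]]);print(s[i])
for v in (90,130,170,210,250): u=np.where(l[v]==i)[0];print(v,u.min(),u.max())
for p in ([.5171,.2946,.0523],):
  for k in [(-4.5,70,35),(4.5,70,35),(-4.5,0,35),(4.5,0,35),(-4.5,-70,35),(4.5,-70,35)]:
    print(k,wproj(oc,p+Rlean(-.0014)@(np.array(k)*1e-3)))
E
```

```text
[ 211   86   54  196 2660]
90 253 264
130 253 264
170 253 263
210 253 263
250 221 262
(-4.5, 70, 35) [247.28180981  88.3525597 ]
(4.5, 70, 35) [259.16307193  88.3107131 ]
(-4.5, 0, 35) [247.83669065 177.32332981]
(4.5, 0, 35) [259.115333   177.31393214]
(-4.5, -70, 35) [248.81716571 254.22804817]
(4.5, -70, 35) [259.0335935  254.24015429]
```

>>> step_arm:
  moves:
    - [0.4,0,12,0,0,0,0]
    - [0.4,10,12,-17,0,0,0]
    - [0.4,20,12,-35,0,0,0]
    - [0.4,30,12,-52,0,0,0]
    - [0.4,40,12,-69,0,0,0]
    - [0.4,40,12,-69,0,0,0]
    - [0.4,40,12,-69,0,0,0]

```text
clock: 3.75
position: [0.4982, 0.2945, 0.091]
ee_rot: [0.683, 0.683, 0.183, 0.183]
ft_force: [0.8, -0.1, -0.2]
grip_width: 0.602
grasp_force: 0.0
```

```bash
python3 -c "
from fit import *
from workcell import manip
delta([.511,.295,.0708])
o=manip.get_obs();c=manip.camera('wrist');cv2.imwrite('pics/w2.png',c['image'][60:384,100:412]);pickle.dump((o,c),open('w2.pkl','wb'))
oc=(o,c);p=np.array([.5205,.2946,.0543])
for k in [(-4.5,70,35),(4.5,70,35),(-4.5,-70,35),(4.5,-70,35)]:
    print(k,wproj(oc,p+Rlean(-.0014)@(np.array(k)*1e-3))-[100,60])
"
```

```text
at [0.4982 0.2945 0.091 ] shift [ 12.8   0.5 -20.2] turn [-0.0005  0.0009  0.0008] j [ 0.15  0.31 -1.07  2.09  1.01  0.8  -1.55] F [ 0.8 -0.1 -0.2] g 0.6023958724411937 0.0
(-4.5, 70, 35) [151.58996797  47.1896291 ]
(4.5, 70, 35) [169.71630561  47.22549593]
(-4.5, -70, 35) [153.20483087 267.43832314]
(4.5, -70, 35) [166.60951141 267.41852513]
```

View pics/w2.png

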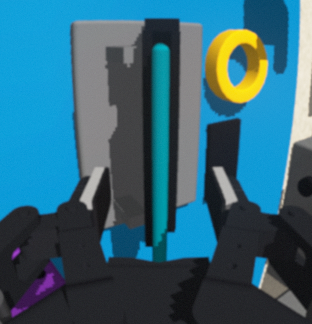

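>>> step_arm:
  moves:
    - [0.4,6,1,-10,0,0,0]
    - [0.4,12,1,-20,0,0,0]
    - [0.4,12,1,-20,0,0,0]
    - [1,12,1,-20,0,0,0]
    - [1,12,1,-20,0,0,0]
    - [1,12,1,-20,0,0,0]
    - [1,12,1,-20,0,0,0]
    - [1,12,1,-20,0,0,0]
    - [1,12,1,-20,0,0,0]
  grip_force: 50

```text
clock: 4.7
position: [0.5108, 0.2955, 0.0714]
ee_rot: [0.683, 0.682, 0.184, 0.184]
ft_force: [-2.3, -2.0, 7.6]
grip_width: 0.096
grasp_force: 50.6
```

>>> step_arm:
  moves:
    - [1,-10,0,17,0,0,0]
    - [1,-20,0,35,0,0,0]
    - [1,-30,0,52,0,0,0]
    - [1,-40,0,69,0,0,0]
    - [1,-50,0,87,0,0,0]
    - [1,-50,0,120,0,0,0]
    - [1,-50,0,160,0,0,0]
    - [1,-50,0,190,0,0,0]
    - [1,-50,0,190,0,0,0]

```text
clock: 5.6
position: [0.4613, 0.2967, 0.2648]
ee_rot: [0.683, 0.682, 0.186, 0.185]
ft_force: [-0.1, 0.3, -1.5]
grip_width: 0.093
grasp_force: 50.0
```

```bash
python3 -c "
from fit import *
from workcell import manip
delta([.423,-.296,.176])
o=manip.get_obs();c=manip.camera('wrist');cv2.imwrite('pics/w3.png',c['image'][60:384,100:412]);pickle.dump((o,c),open('w3.pkl','wb'))
"
```

```text
at [0.4613 0.2967 0.2648] shift [ -38.3 -592.7  -88.8] turn [-0.0017  0.0075  0.0006] j [ 0.39 -0.19 -1.15  1.95  0.24  0.9  -0.9 ] F [-0.1  0.3 -1.5] g 0.09307180339628429 50.04934251308441
```

View pics/w3.png

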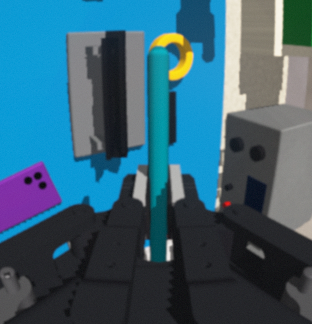

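>>> step_arm:
  moves:
    - [1,-10,-593,0,0,0,0]
    - [1,-10,-593,0,0,0,0]
    - [1,-10,-593,0,0,0,0]
    - [1,-10,-593,0,0,0,0]
    - [1,-10,-593,0,0,0,0]
    - [1,-10,-593,0,0,0,0]
    - [1,-10,-593,0,0,0,0]
    - [1,-10,-593,0,0,0,0]
    - [1,-10,-593,0,0,0,0]
    - [1,-10,-593,0,0,0,0]

```text
clock: 6.65
position: [0.4505, -0.206, 0.2578]
ee_rot: [0.684, 0.683, 0.182, 0.182]
ft_force: [2.2, 0.3, -0.9]
grip_width: 0.095
grasp_force: 50.0
```

```bash
python3 -c "
from fit import *
delta([.423,-.296,.20])
oc=pickle.load(open('w3.pkl','rb'));M=R.from_quat(oc[0]['ee_rot']).as_matrix()
for b in (14,16,18,20):print(b,[ (wproj(oc,oc[0]['position']+M@np.array([y,e*.0045,-b*1e-3]))-[100,60]).round(1) for y in(.07,) for e in (-1,1)])
"
```

```text
at [ 0.4505 -0.206   0.2578] shift [-27.5 -90.  -57.8] turn [-0.0003 -0.0031  0.0006] j [ 0.23 -0.32  0.22  2.14 -0.21  0.85  0.56] F [ 2.2  0.3 -0.9] g 0.09518449475344609 50.01701831817627
14 [array([148. ,  48.8]), array([169.3,  48.8])]
16 [array([147.9,  49. ]), array([169.5,  49. ])]
18 [array([147.7,  49.1]), array([169.6,  49.1])]
20 [array([147.5,  49.3]), array([169.8,  49.3])]
```

>>> step_arm:
  moves:
    - [1,-30,-90,-10,0,0,0]
    - [1,-30,-90,-30,0,0,0]
    - [1,-30,-90,-30,0,0,0]
    - [1,-30,-90,-30,0,0,0]
    - [1,-30,-90,-30,0,0,0]

```text
clock: 7.15
position: [0.422, -0.2932, 0.2291]
ee_rot: [0.683, 0.683, 0.183, 0.182]
ft_force: [0.3, 0.9, -1.9]
grip_width: 0.095
grasp_force: 50.0
```

```bash
python3 -c "
from fit import *
from workcell import manip
delta([.423,-.296,.176])
o=manip.get_obs();c=manip.camera('wrist');cv2.imwrite('pics/w4.png',cv2.resize(c['image'][30:330,60:460],None,fx=2,fy=2,interpolation=2));pickle.dump((o,c),open('w4.pkl','wb'))
"
```

```text
at [ 0.422  -0.2932  0.2291] shift [  1.   -2.8 -53.1] turn [-0.0011 -0.0017 -0.0008] j [ 0.24 -0.22  0.45  2.12 -0.31  0.84  0.87] F [ 0.3  0.9 -1.9] g 0.09524303948441191 50.03316879272461
```

View pics/w4.png

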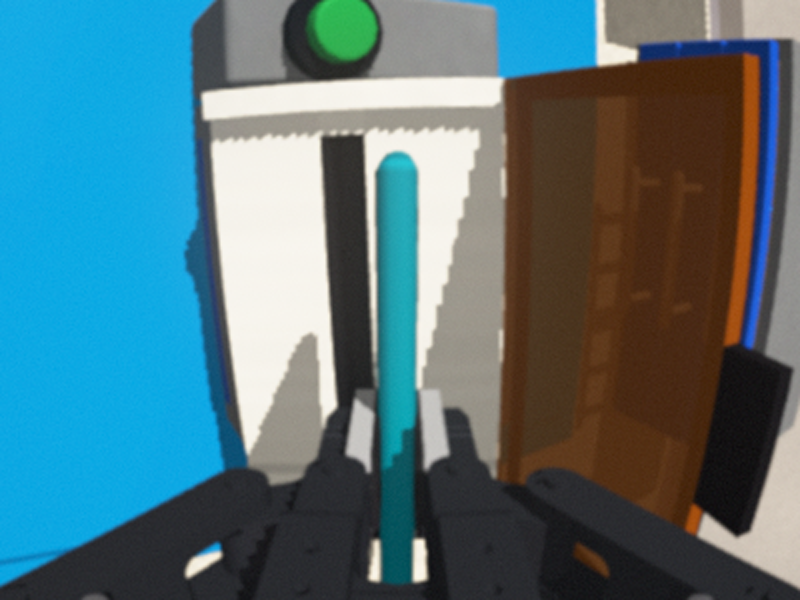

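```bash
cat > boxfit.py <<'E'
from fit import *
oc=pickle.load(open('w4.pkl','rb'))
up=lambda u,v:np.array([u/2+60,v/2+30])
def pt(p,kind,x,y,z):
    M=Rlean(p[3]);
    if kind=="m": return p[:3]+M@np.array([x,y,z])
    t=p[4];h=p[:3]+M@np.array([.07,0,.01])
    return h+M@np.array([-np.cos(t)*x+np.sin(t)*z,y,np.sin(t)*x+np.cos(t)*z])
obs=[(("m",-.00975,.077,0),up(323,137)),(("m",.00975,.077,0),up(363,137)),(("l",0,.1,0),up(504,80)),(("l",.13,.1,0),up(742,57))]
line=[(-.00975,up(330,270)),(-.00975,up(337,400)),(.00975,up(374,390)),(.00975,up(368,260))]
p0=np.array([.4627,-.2957,.1078,.0298,1.893])
def f(p):
    r=[(wproj(oc,pt(p,*k))-uv)/1 for k,uv in obs]
    r+=[(wproj(oc,pt(p,"m",x,p[5+i],0))-uv) for i,(x,uv) in enumerate(line)]
    r.append((p[:5]-p0)/[.004,.004,.004,.02,.05]);return np.concatenate(r)
if __name__=="__main__":
    s=least_squares(f,np.r_[p0,0.,-.05,-.05,0]).x;print(s.round(4));print(f(s).round(1));print("at p0 lines",f(np.r_[p0,s[5:]]).round(1))
    C=np.linalg.inv((lambda J:J.T@J)(least_squares(f,s).jac));print(np.sqrt(np.diag(C))[:5].round(4))
    np.save("box.npy",s[:5])
    T=oc[0]["position"];print("TCP in slot frame mm",((T-s[:3])@Rlean(s[3])*1e3).round(1))
    # button plane z=.11
    b=least_squares(lambda q:wproj(oc,np.array([q[0],q[1],.11]))-up(343,28),[.46,-.17]);print("btn",b.x,b.cost)
E
python3 boxfit.py
```

```text
[ 0.466  -0.2947  0.1088  0.0324  1.8745  0.0159 -0.0505 -0.0453  0.0201]
[-0.9  0.1  0.9 -0.9 -0.2  0.3 -0.   0.3 -1.1  0.1 -0.3  0.   0.5 -0.
  0.7 -0.   0.8  0.2  0.3  0.1 -0.4]
at p0 lines [-4.6  1.2 -2.7  0.3 -3.7  1.4 -1.5  1.9 -4.7  1.2 -3.8  1.2 -3.   1.2
 -2.9  1.2  0.   0.   0.   0.   0. ]
[0.001  0.0005 0.0019 0.0064 0.0151]
TCP in slot frame mm [ 22.1   3.  126.1]
btn [ 0.46310609 -0.16883849] 8.077935669463161e-28
```

```bash
cat >> fit.py <<'E'
def slot(x,y,z):
    b=np.load("box.npy");M=Rlean(b[3]);delta(b[:3]+M@(np.array([x,y,z])*1e-3),M@np.array([[0,1,0],[1,0,0],[0,0,-1]]))
    from workcell import manip
    print("in slot",((manip.get_obs()["position"]-b[:3])@M*1e3).round(1))
E
python3 -c "
from fit import *
slot(0,-1.5,66)"
```

```text
at [ 0.4222 -0.2932  0.2296] shift [ 10.8  -4.1 -63.6] turn [-0.0006 -0.0007  0.0311] j [ 0.24 -0.22  0.45  2.12 -0.31  0.84  0.87] F [ 0.1  0.  -2.1] g 0.09590437235672204 50.032814741134644
in slot [ 22.6   3.  126.5]
```

>>> step_arm:
  moves:
    - [1,-6,-4,-10,0,0,0.031]
    - [1,-2,-4,-25,0,0,0.031]
    - [1,5,-4,-50,0,0,0.031]
    - [1,11,-4,-63.6,0,0,0.031]
    - [1,11,-4,-63.6,0,0,0.031]
    - [1,11,-4,-63.6,0,0,0.031]

```text
clock: 7.8
position: [0.4332, -0.298, 0.167]
ee_rot: [0.672, 0.694, 0.186, 0.18]
ft_force: [-0.5, 0.2, -1.7]
grip_width: 0.092
grasp_force: 49.9
```

```bash
python3 -c "
from fit import *
from workcell import manip
slot(0,-1.5,66)
o=manip.get_obs();c=manip.camera('wrist');t=manip.camera('top');A=cv2.resize(c['image'][30:330,160:360],None,fx=2,fy=2,interpolation=2)
B=cv2.resize(t['image'][165:245,300:460],(600,300),interpolation=2)
m=np.zeros((600,800,3),np.uint8);m[:,:400]=A;m[:300,400:]=cv2.resize(t['image'][170:245,330:430],(400,300),interpolation=2);cv2.imwrite('pics/w5.png',m);pickle.dump((o,c),open('w5.pkl','wb'))
"
```

```text
at [ 0.4332 -0.298   0.167 ] shift [-0.1  0.7 -1. ] turn [-0.0003  0.0004  0.0009] j [ 0.19 -0.11  0.53  2.17 -0.46  0.72  1.06] F [-0.5  0.2 -1.7] g 0.09220900171917312 49.93495166301727
in slot [ 0.6 -2.2 66.8]
```

View pics/w5.png

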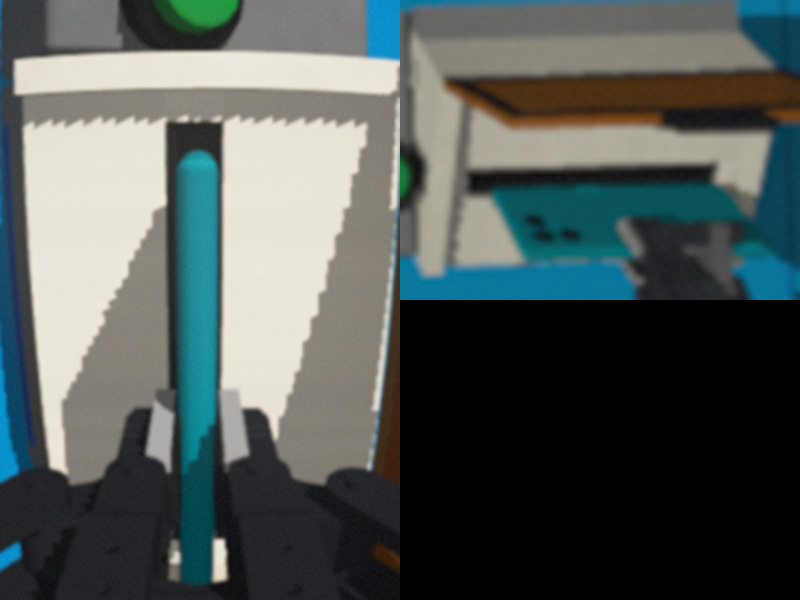

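>>> step_arm:
  moves:
    - [1,3,1,-6,0,0,0]
    - [1,6,1,-11.5,0,0,0]
    - [1,9,1,-16.5,0,0,0]
    - [1,12,1,-22,0,0,0]
    - [1,15,1,-27,0,0,0]
    - [1,18,1,-32,0,0,0]
    - [1,18,1,-32,0,0,0]

```text
clock: 8.6
position: [0.4508, -0.2973, 0.1336]
ee_rot: [0.673, 0.693, 0.186, 0.18]
ft_force: [0.2, 0.1, -1.0]
grip_width: 0.093
grasp_force: 50.1
```

```bash
python3 -c "
from fit import *
slot(0,-1.5,10)"
```

```text
at [ 0.4508 -0.2973  0.1336] shift [ 10.2   0.9 -16.1] turn [-0.0009 -0.0008  0.0019] j [ 0.17 -0.02  0.55  2.18 -0.57  0.66  1.15] F [ 0.2  0.1 -1. ] g 0.09276324106625157 50.085527300834656
in slot [-0.8 -2.1 29. ]
```

>>> step_arm:
  moves:
    - [1,3.5,0,-5,0,0,0]
    - [1,6.5,0,-10,0,0,0]
    - [1,9,0,-14,0,0,0]
    - [1,11,0,-18,0,0,0]
    - [1,11,0,-18,0,0,0]

```text
clock: 9.1
position: [0.4619, -0.2973, 0.1158]
ee_rot: [0.673, 0.693, 0.186, 0.18]
ft_force: [1.7, 3.1, -3.2]
grip_width: 0.096
grasp_force: 49.8
```

```bash
python3 -c "
from fit import *
slot(0,-1.5,50)"
```

```text
at [ 0.4619 -0.2973  0.1158] shift [-20.8   0.3  36.3] turn [-0.0007 -0.0004  0.0018] j [ 0.17  0.04  0.55  2.18 -0.65  0.63  1.21] F [ 1.7  3.1 -3.2] g 0.09607752236019736 49.803922176361084
in slot [-0.1 -2.4  8.1]
```

>>> step_arm:
  moves:
    - [0.7,0,0,0,0,0,0]
    - [0.7,0,0,0,0,0,0]
    - [0.7,0,0,0,0,0,0]
    - [0.7,-10,0,17,0,0,0]
    - [0.7,-20,0,35,0,0,0]
    - [1,-25,0,43,0,0,0]
    - [1,-25,0,43,0,0,0]
    - [1,-25,0,43,0,0,0]
    - [1,-25,0,43,0,0,0]

```text
clock: 10.0
position: [0.4368, -0.2973, 0.1587]
ee_rot: [0.673, 0.693, 0.186, 0.18]
ft_force: [-0.3, 0.2, -0.0]
grip_width: -0.002
grasp_force: 0.0
```

```bash
python3 -c "
from fit import *
from workcell import manip
slot(0,0,7)
o=manip.get_obs();c=manip.camera('wrist');cv2.imwrite('pics/w6.png',cv2.resize(c['image'][30:330,130:390],None,fx=2,fy=2,interpolation=2));pickle.dump((o,c),open('w6.pkl','wb'))
b=np.load('box.npy')
for z in (0,6,19):print(z,[((wproj((o,c),b[:3]+Rlean(b[3])@np.array([x,.07,z*1e-3]))-[130,30])*2).round(0) for x in (-.0045,.0045)])
"
```

```text
at [ 0.4368 -0.2973  0.1587] shift [ 25.6   2.5 -43.8] turn [-0.0009 -0.0004  0.0019] j [ 0.18 -0.09  0.55  2.18 -0.48  0.71  1.08] F [-0.3  0.2 -0. ] g -0.001667135388126418 0.0
in slot [-0.4 -1.6 57.8]
0 [array([244., 146.]), array([271., 146.])]
6 [array([244., 146.]), array([272., 146.])]
19 [array([243., 146.]), array([273., 146.])]
```

View pics/w6.png

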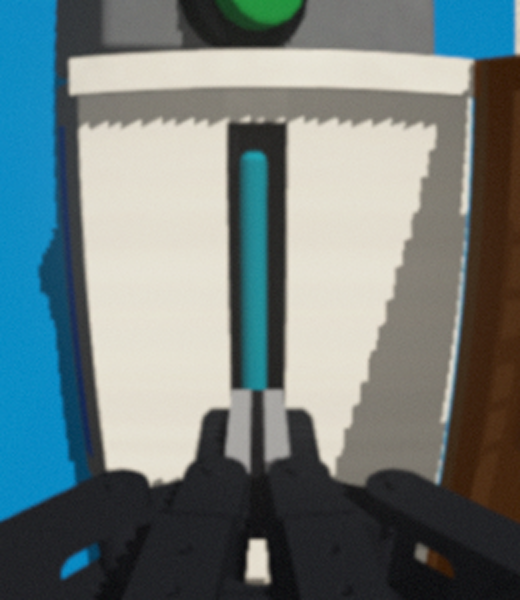

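>>> step_arm:
  moves:
    - [1,10,1.5,-17,0,0,0]
    - [1,20,1.5,-34,0,0,0]
    - [1,22,1.5,-37.5,0,0,0]
    - [1,24,1.5,-41,0,0,0]
    - [1,24,1.5,-41,0,0,0]

```text
clock: 10.55
position: [0.4607, -0.2962, 0.1184]
ee_rot: [0.673, 0.693, 0.186, 0.18]
ft_force: [0.9, 0.2, 0.3]
grip_width: -0.002
grasp_force: 0.0
```

>>> step_arm:
  moves:
    - [1,1,0,-1.7,0,0,0]
    - [1,1.5,0,-2.6,0,0,0]
    - [1,1.5,0,-2.6,0,0,0]

```text
clock: 10.85
position: [0.4624, -0.2965, 0.1169]
ee_rot: [0.673, 0.693, 0.187, 0.181]
ft_force: [-4.2, 0.7, 6.6]
grip_width: -0.001
grasp_force: 3.4
```

```bash
python3 -c "
from fit import *
slot(0,0,6)"
```

```text
at [ 0.4624 -0.2965  0.1169] shift [ 0.5  1.7 -2.8] turn [-0.0006  0.0019  0.0027] j [ 0.15  0.03  0.56  2.18 -0.65  0.63  1.21] F [-4.2  0.7  6.6] g -0.001004023024371451 3.4486231848131865
in slot [ 0.9 -1.6  8.7]
```

>>> step_arm:
  moves:
    - [1,1,0,-1.7,0,0,0]
    - [1,2,0,-3.5,0,0,0]
    - [1,2,0,-3.5,0,0,0]

```text
clock: 11.15
position: [0.465, -0.2966, 0.1177]
ee_rot: [0.672, 0.692, 0.19, 0.182]
ft_force: [-47.5, 19.8, 68.1]
grip_width: 0.002
grasp_force: 41.0
```

```bash
python3 -c "
from fit import *
slot(0,0,6)"
```

```text
at [ 0.465  -0.2966  0.1177] shift [-2.1  1.8 -3.6] turn [-0.0041  0.0077  0.002 ] j [ 0.15  0.04  0.56  2.18 -0.66  0.63  1.22] F [-47.5  19.8  68.1] g 0.0021888215714432535 40.99947034846991
in slot [ 3.6 -1.8  8.1]
```

>>> step_arm:
  moves:
    - [1,-4,1.5,7,0,0,0]
    - [1,-15,1.5,26,0,0,0]
    - [1,-35,1.5,61,0,0,0]
    - [1,-55,1.5,100,0,0,0]
    - [1,-70,1.5,135,0,0,0]
    - [1,-78,1.5,159,0,0,0]
    - [1,-78,1.5,159,0,0,0]
    - [1,-78,1.5,159,0,0,0]

```text
clock: 11.95
position: [0.3862, -0.2949, 0.272]
ee_rot: [0.673, 0.693, 0.186, 0.181]
ft_force: [0.8, 1.2, 0.2]
grip_width: -0.004
grasp_force: 0.0
```

```bash
python3 - <<'E'
from fit import *
b=np.load("box.npy");b[:3]+=Rlean(b[3])[:,2]*.002;np.save("box.npy",b)
slot(140,0,188)
# phone check by wrist: teal extents at this pose vs predicted when home
from workcell import manip
o=manip.get_obs();c=manip.camera('wrist');im=c['image'].astype(int)
m=((im[...,1]-im[...,2]>60)&(abs(im[...,0]-im[...,1])<40)).astype(np.uint8)
n,l,s,_=cv2.connectedComponentsWithStats(m);print(s[1:][s[1:,4]>100])
for z in(6,16):print(z,[wproj((o,c),b[:3]+Rlean(b[3])@np.array([x,.07,z*1e-3])).round(1) for x in (-.0045,.0045)])
print([(wproj((o,c),b[:3]+Rlean(b[3])@np.array([.07-np.cos(b[4])*.13,.1,.01+np.sin(b[4])*.13]))).round(1)])
E
```

```text
at [ 0.3862 -0.2949  0.272 ] shift [106.    1.   71.4] turn [0.     0.0021 0.0027] j [ 0.24 -0.33  0.49  2.09 -0.25  0.96  0.86] F [0.8 1.2 0.2] g -0.004252277625224008 0.0
in slot [ 12.5   2.4 179.1]
[[205  12  31  21 166]
 [241 106  10 122 910]
 [183 219  43  44 523]
 [203 262  19   9 103]]
6 [array([241.7, 105.2]), array([250.3, 105.1])]
16 [array([241.2, 105.4]), array([250.1, 105.3])]
[array([402.9,  71.1])]
```

>>> step_arm:
  moves:
    - [1,0,0,12,0,0,0]
    - [1,30,0,30,0,0,0]
    - [1,60,0,47,0,0,0]
    - [1,90,1,65,0,0,0]
    - [1,108,1,74,0,0,0]
    - [1,108,1,74,0,0,0]
    - [1,108,1,74,0,0,0]

```text
clock: 12.7
position: [0.4942, -0.2935, 0.3446]
ee_rot: [0.673, 0.693, 0.186, 0.179]
ft_force: [-0.6, 0.1, -0.1]
grip_width: 0.003
grasp_force: 0.0
```

```bash
python3 -c "
from fit import *
slot(140,0,132)"
```

```text
at [ 0.4942 -0.2935  0.3446] shift [ 26.    0.5 -49.7] turn [-0.0007 -0.0014  0.0018] j [ 0.17 -0.15  0.43  1.83 -0.28  1.04  0.73] F [-0.6  0.1 -0.1] g 0.0030399176194439693 0.0
in slot [142.3   0.3 188.1]
```

>>> step_arm:
  moves:
    - [1,7,0,4,0,0,0]
    - [1,21,0,-20,0,0,0]
    - [1,35,0,-44.5,0,0,0]
    - [1,35,0,-44.5,0,0,0]
    - [1,35,0,-44.5,0,0,0]

```text
clock: 13.2
position: [0.5288, -0.2939, 0.3011]
ee_rot: [0.673, 0.693, 0.186, 0.18]
ft_force: [-0.5, -1.1, 0.1]
grip_width: -0.002
grasp_force: 0.0
```

```bash
python3 -c "
from fit import *
from workcell import manip
slot(135,0,132)
b=np.load('box.npy');M=Rlean(b[3]);P=manip.get_obs()['position']
for t in [1.85,1.7,1.57,1.4,1.2,1.0,.8,.6,.4,.25,.15,.05,0]:
    d=np.array([-np.cos(t),np.sin(t)]);n=np.array([np.sin(t),np.cos(t)]);H=np.array([70,10])
    e=H+150*d+6*n; K=np.array([e[0],e[1]-16]) if t>1.5 else H+138*d+6*n
    C=b[:3]+M@(np.array([K[0]+15,0,K[1]])*1e-3);print(t,K.round(0),((C-P)*1e3).round(1))
"
```

```text
at [ 0.5288 -0.2939  0.3011] shift [-12.9   0.7  -8.7] turn [-0.0008 -0.0003  0.0028] j [ 0.15 -0.06  0.43  1.84 -0.34  0.94  0.76] F [-0.5 -1.1  0.1] g -0.0022393656756739344 0.0
in slot [150.5  -1.2 133.1]
1.85 [117. 137.] [-17.7   0.6  -6.2]
1.7 [ 95. 142.] [-39.3  -0.1 -12.4]
1.57 [ 76. 144.] [-57.1  -0.7 -20.4]
1.4 [ 52. 147.] [-78.9  -1.4 -29.5]
1.2 [ 26. 141.] [-99.1  -2.1 -48.3]
1.0 [  0. 129.] [-115.1   -2.6  -70.7]
0.8 [-22. 113.] [-126.3   -2.9  -95.9]
0.6 [-41.  93.] [-132.3   -3.1 -122.8]
0.4 [-55.  69.] [-132.9   -3.1 -150.4]
0.25 [-62.  50.] [-129.7   -3.  -170.9]
0.15 [-66.  37.] [-125.8   -2.9 -184.1]
0.05 [-68.  23.] [-120.7   -2.8 -196.9]
0 [-68.  16.] [-117.7   -2.7 -203.2]
```

>>> step_arm:
  moves:
    - [1,-10,0,-3,0,0,0]
    - [1,-18,0,-6,0,0,0]
    - [1,-29,0,-9,0,0,0]
    - [1,-39,0,-12,0,0,0]
    - [1,-48,0,-16,0,0,0]
    - [1,-57,0,-20,0,0,0]
    - [1,-68,0,-25,0,0,0]
    - [1,-79,0,-29.5,0,0,0]
    - [1,-79,0,-29.5,0,0,0]

```text
clock: 14.1
position: [0.4488, -0.2934, 0.2706]
ee_rot: [0.673, 0.693, 0.186, 0.18]
ft_force: [1.8, 0.5, 2.4]
grip_width: -0.001
grasp_force: 1.4
```

```bash
python3 -c "
from fit import *
slot(135,0,132)"
```

```text
at [ 0.4488 -0.2934  0.2706] shift [67.   0.2 21.8] turn [-0.0019 -0.0003  0.0028] j [ 0.2  -0.2   0.46  2.02 -0.3   0.92  0.83] F [1.8 0.5 2.4] g -0.000884216734451629 1.4341463148593903
in slot [ 66.1   1.9 146.6]
```

>>> step_arm:
  moves:
    - [1,-10,-1,-10,0,0,0]
    - [1,-20,-1,-19,0,0,0]
    - [1,-28,-1,-30,0,0,0]
    - [1,-36,-1,-41,0,0,0]
    - [1,-42,-2,-53,0,0,0]
    - [1,-47,-2,-66,0,0,0]
    - [1,-50,-2,-79,0,0,0]
    - [1,-53,-2,-93,0,0,0]
    - [1,-53,-2,-93,0,0,0]

```text
clock: 15.0
position: [0.3961, -0.2954, 0.1766]
ee_rot: [0.673, 0.693, 0.186, 0.179]
ft_force: [-1.9, -1.2, 4.3]
grip_width: 0.002
grasp_force: 1.6
```

```bash
python3 -c "
from fit import *
slot(135,0,132)"
```

```text
at [ 0.3961 -0.2954  0.1766] shift [119.8   2.3 115.8] turn [-0.0017 -0.0018  0.003 ] j [ 0.2  -0.21  0.56  2.22 -0.38  0.76  1.03] F [-1.9 -1.2  4.3] g 0.002273284157918845 1.561868922872236
in slot [-26.6   1.6  91.6]
```

>>> step_arm:
  moves:
    - [1,-0.5,0,-14,0,0,0]
    - [1,0,0,-28,0,0,0]
    - [1,1,0,-38,0,0,0]
    - [1,3,0,-48,0,0,0]
    - [1,5,0,-55,0,0,0]
    - [1,6.5,0,-61,0,0,0]
    - [1,9,0,-67,0,0,0]
    - [1,11,0,-72,0,0,0]
    - [1,11,0,-72,0,0,0]

```text
clock: 15.9
position: [0.4083, -0.2953, 0.1057]
ee_rot: [0.673, 0.693, 0.186, 0.18]
ft_force: [0.6, -0.0, -0.2]
grip_width: 0.002
grasp_force: 0.0
```

```bash
python3 -c "
from fit import *
slot(135,0,132)"
```

```text
at [ 0.4083 -0.2953  0.1057] shift [107.6   2.2 186.7] turn [-0.001  -0.0006  0.0019] j [ 0.14 -0.05  0.65  2.28 -0.61  0.63  1.27] F [ 0.6 -0.  -0.2] g 0.0016766841113271605 0.0
in slot [-51.5   1.3  24.1]
```

>>> step_arm:
  moves:
    - [1,1.5,0,-2.6,0,0,0]
    - [1,3,0,-5.2,0,0,0]
    - [1,4,0,-6.9,0,0,0]
    - [1,4,0,-6.9,0,0,0]

```text
clock: 16.3
position: [0.4124, -0.2957, 0.0996]
ee_rot: [0.673, 0.693, 0.186, 0.18]
ft_force: [-0.7, 0.1, 0.7]
grip_width: 0.001
grasp_force: 0.0
```

```bash
python3 -c "
from fit import *
slot(135,0,132)"
```

```text
at [ 0.4124 -0.2957  0.0996] shift [103.4   2.6 192.8] turn [-0.0006  0.0007  0.0023] j [ 0.13 -0.03  0.65  2.28 -0.65  0.61  1.3 ] F [-0.7  0.1  0.7] g 0.0010491815075886512 0.03214904587366618
in slot [-51.    0.8  16.8]
```

>>> step_arm:
  moves:
    - [1,0.8,0,-1.3,0,0,0]
    - [1,1.2,0,-2.1,0,0,0]
    - [1,1.2,0,-2.1,0,0,0]

```text
clock: 16.6
position: [0.4129, -0.2958, 0.099]
ee_rot: [0.673, 0.693, 0.188, 0.18]
ft_force: [-32.2, 11.0, 40.9]
grip_width: 0.003
grasp_force: 25.8
```

>>> step_arm:
  moves:
    - [1,-11,0,19,0,0,0]
    - [1,-26,0,45,0,0,0]
    - [1,-32,20,80,0,0,0]
    - [1,-32,50,110,0,0,0]
    - [1,-10,80,120,0,0.1,0]
    - [1,10,110,120,0,0.25,0]
    - [1,30,127,110,0,0.4,0]
    - [1,47,127,90,0,0.52,0]
    - [1,47,127,90,0,0.52,0]
    - [1,47,127,90,0,0.52,0]

```text
clock: 17.6
position: [0.4605, -0.1684, 0.1855]
ee_rot: [0.698, 0.716, 0.006, -0.006]
ft_force: [-0.5, -0.8, 1.4]
grip_width: 0.002
grasp_force: 0.0
```

```bash
python3 -c "
from fit import *
from workcell import manip
delta([.463,-.1685,.118],np.array([[0,1,0],[1,0,0],[0,0,-1.]]))
b=np.load('box.npy');b[4]=0;M=Rlean(b[3])
for n in('scene','top'):
    c=manip.camera(n);d[n]=c;cv2.imwrite('pics/e_'+n+'.png',c['image'])
    im=c['image'].astype(int);g=((im[...,1]-im[...,2]>50)&(im[...,1]-im[...,0]>40)).astype(np.uint8)
    k,l,s,ce=cv2.connectedComponentsWithStats(g);print(n,[(a[:5].tolist(),q.round(1)) for a,q in zip(s[1:],ce[1:]) if a[4]>20])
    hsv=cv2.cvtColor(c['image'],cv2.COLOR_BGR2HSV);a=cv2.inRange(hsv,(3,100,40),(17,255,255));k,l,s,ce=cv2.connectedComponentsWithStats(a);print('amber',[x.tolist() for x in s[1:] if x[4]>40])
    print('lid corners if shut',[proj(n,b[:3]+M@np.array([.07-r,y,.016])).round(0)[0] for r in(0,.13) for y in(.1,-.1)])
"
```

```text
at [ 0.4605 -0.1684  0.1855] shift [  2.5  -0.1 -67.5] turn [-0.0163  0.0007 -0.0266] j [ 0.18  0.07  0.09  1.87 -0.02  1.2   0.31] F [-0.5 -0.8  1.4] g 0.0017627439366790698 0.0
scene [([224, 136, 11, 9, 77], array([228.9, 140. ]))]
amber [[0, 0, 87, 194, 8398], [110, 0, 23, 27, 289], [137, 0, 41, 25, 739], [110, 19, 13, 27, 152], [177, 89, 65, 42, 141], [182, 91, 55, 36, 785], [234, 167, 38, 52, 818], [498, 356, 14, 26, 198]]
lid corners if shut [array([208., 125.]), array([176.,  87.]), array([243., 130.]), array([211.,  95.])]
top [([35, 25, 72, 45, 3109], array([70.8, 47.1])), ([319, 208, 12, 13, 117], array([324.4, 213.6]))]
amber [[229, 198, 58, 15, 796], [0, 290, 31, 35, 958], [141, 296, 14, 27, 157]]
lid corners if shut [array([341., 193.]), array([427., 190.]), array([336., 240.]), array([417., 237.])]
```

>>> step_arm:
  moves:
    - [1,2.5,0,-20,0,0,0]
    - [1,2.5,0,-45,0,0,0]
    - [1,2.5,0,-65,0,0,0]
    - [1,2.5,0,-73,0,0,0]
    - [1,2.5,0,-77,0,0,0]
    - [1,2.5,0,-79.5,0,0,0]
    - [1,2.5,0,-79.5,0,0,0]

```text
clock: 18.4
position: [0.4633, -0.1691, 0.1091]
ee_rot: [0.698, 0.716, 0.007, -0.003]
ft_force: [-1.8, -0.8, 2.8]
grip_width: 0.001
grasp_force: 1.0
```

>>> step_arm:
  moves:
    - [1,0,0,-2,0,0,0]
    - [1,0,0,-3.5,0,0,0]
    - [1,0,0,-3.5,0,0,0]

```text
clock: 18.7
position: [0.4635, -0.169, 0.1049]
ee_rot: [0.698, 0.716, 0.007, -0.003]
ft_force: [-1.0, -0.5, 5.5]
grip_width: 0.003
grasp_force: 2.2
```

>>> step_arm:
  moves:
    - [1,0,0,-1,0,0,0]
    - [1,0,0,-1.7,0,0,0]
    - [1,0,0,-1.7,0,0,0]

```text
clock: 19.0
position: [0.4635, -0.169, 0.104]
ee_rot: [0.698, 0.716, 0.007, -0.003]
ft_force: [-4.0, -0.6, 13.7]
grip_width: -0.001
grasp_force: 7.3
```

Stop felt (force jumps to 13.7 N): the button is fully down. Let go and retreat.

>>> step_arm:
  moves:
    - [1,0,0,10,0,0,0]
    - [1,0,0,40,0,0,0]
    - [1,0,0,90,0,0,0]
    - [1,-20,20,130,0,0,0]
    - [1,-20,20,130,0,0,0]
    - [1,-20,20,130,0,0,0]
    - [1,-20,20,130,0,0,0]

```text
clock: 19.7
position: [0.4425, -0.1486, 0.2316]
ee_rot: [0.698, 0.716, 0.006, -0.005]
ft_force: [0.3, -1.1, 0.0]
grip_width: -0.001
grasp_force: 0.0
```

```bash
python3 -c "
from workcell import manip
o=manip.get_obs();print(o['position'],o['ft_force'],abs(o['joint_velocities']).max());print(manip.hand_in())"
```

```text
[ 0.44253679 -0.14858497  0.23158966] [ 0.3153147  -1.14331505  0.04858308] 0.014856433083681772
the job is handed in; nothing more can be done
None
```

I handed the job in at about 20 s: the teal phone is in the slot, the lid is shut, the start button was pressed to its stop and released, and the arm is clear; the hand-in returned no verdict, so the result is judged only from force and camera readings.

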